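# Hold the glass cell in the tester's light path

### The job

First stand the tall aperture post upright, fully home in the bore of the optical tester, with its cross-hole pointing along the light path from emitter to receiver, and let go of it. Then pick up the tall glass cell by its two frosted faces only (nothing may touch its polished faces) and hold it upright in mid-air over the engraved rectangle, polished faces towards emitter and receiver, so that the light passes through the middle of the cell; finish while still holding it there. Leave everything else on the bench where it is.

Things in the scene. Friction and masses are not known exactly. Their poses are not given: they have to be found in the camera images.
- tester: optical tester, fixed: aluminium base 310 x 90 x 30 mm, black emitter housing (50 x 60 mm, top at 120 mm) on its -x end, grey receiver housing (50 x 70 mm, top at 120 mm) on its +x end. Origin: centre of its underside, on the bench. x = light path, emitter to receiver, 90 mm above the bench at y = 0; z up. Emitter nozzle (28 mm dia.) ends at x = -93 mm, receiver face at x = +103 mm
- tester_seat (a point): centre of the floor of the tester's round bore: 25 mm diameter, 20 mm deep from the base's top face, floor 10 mm above the bench; axes as the tester's. At tester x = -45 mm, between emitter and engraved rectangle.
- tester_spot (a point): the point of the light path where the middle of the cell belongs, 90 mm above the bench and 60 mm above the base's top face, over the centre of the dark engraved rectangle (36 x 30 mm); at tester x = +20 mm, 65 mm from the bore's axis; axes as the tester's.
- post: aperture post: round aluminium post, 22 mm diameter, 110 mm tall, about 0.11 kg, foot chamfered to 18 mm over 3 mm, dark 8 mm cross-hole 80 mm above the foot, dark line on its top along the hole. Stands loose on a cork mat 4 mm thick lying on the bench. Origin: centre of its foot. x = along the cross-hole (either way round is the same), z up
- cell: tall glass cell, loose, upright on the other cork mat (4 mm thick): 26 mm along x, 20 mm along y, 64 mm tall, about 85 g. Origin: centre of its underside, z up. The +y and -y faces are the frosted whitish cheeks (23 mm wide, full height, outer faces 20 mm apart): grip these. The +x and -x faces are the clear polished windows: do not touch. Either way round is the same
- cell_center (a point): middle of the cell, 32 mm above its underside; axes as the cell's.
- cell_windows: the cell's two polished windows, on its +x and -x faces, 13 mm wide (y), 4 to 60 mm above the underside, outer faces 26 mm apart, 1.5 mm proud of the cheeks' ends, 3.5 mm inside the cheeks' outer faces. Part of the cell, same origin and axes; fingers on the frosted cheeks do not reach them
- blank: bystander: short frosted glass block, 22 x 22 x 30 mm, on the cell's mat about 85 mm from the cell (roughly along the mat's length); origin at the underside
- stub: bystander: short aluminium post, 22 mm diameter, 50 mm tall, no cross-hole, on the aperture post's mat about 85 mm from it; origin at the foot
- screwdriver: bystander: blue screwdriver, 190 mm, lying on the bench nearer the robot than the tester
- screw_cup: bystander: small steel bowl, 70 mm across, 40 mm high, beyond the tester
- spool: bystander: grey spool, 56 mm across, 44 mm high, beyond the tester

How it is judged:
By the outcome, as a careful person would: the job done as asked, in the order asked, and still so for the second after the job is handed in, while the arm keeps its last pose, push and grip.
It also fails if it takes over 64 s, if anything falls off the work surface, if the arm or the gripper's body presses on something with over 40 N, if the wrist force passes 120 N, or if a joint passes its speed limit or range.

### The arm

A 7-joint arm with a two-finger parallel gripper is mounted at the origin on the work surface. World frame = base frame: x ahead of the robot, y to its left, z up, the work surface at z = 0. Lengths are in mm, angles in rad, forces in N, time in s.
With the tool pointing down it reaches from about 425 to 825 mm from the base axis. Payload 3.6 kg.
Tool frame: the origin (TCP) lies on the centre line of the jaws, within the pads' length; the fingertips stand 14 mm ahead of it and the grasp point (between the pads) lies 5 mm behind it (finger_overhang is the z of the fingertips in the tool frame, in mm); z points along the fingers, y is the line along which they close (so a half turn about z gives the same grasp; the last joint's range is limited). The gripper opens to 85 mm and grips with 20 to 120 N. Pads are 22 mm wide; open, the fingers measure 114 mm over their backs; the gripper's body (76 mm by 85 mm) begins 54 mm behind the grasp point. The pads swing forward as they close: fully open they stand 13 mm farther back than shut.
Start: joints at [1.317, 0.615, -0.013, 1.423, 0.008, 1.103, -0.04], TCP at [146.173, -633.322, 245.297] pointing down, gripper open.
Joint ranges: [-3.12, 3.12], [-0.3, 2.06], [-1.34, 1.32], [0.26, 2.42], [-1.36, 4.5], [0.01, 1.98], [-2.84, 2.84]. Speed limits (rad/s): [2.79, 2.79, 3.14, 3.14, 3.14, 3.14, 3.14].

### API

Orientations are given as a unit quaternion [x, y, z, w].
In Python, from workcell import get_state, capture, finish_job, finger_overhang gives the robot as it stands.
- The arm moves only by the tool drive_tool, never from a script. Its argument "plan" is a list of rows, each an object of numbers: "x", "y", "z": the shift along the tool's x, y, z in shares of 1000 mm (1.0 is 1000 mm); "rx", "ry", "rz": the turn, a rotation vector about the tool's x, y, z in parts of the range, where 1.0 means pi rad; "hand": the opening, from 0 (shut) to 1 (fully open). A call has 1 to 20 rows; each row is the pose to reach, as a shift and turn from the pose commanded when the call began, along the tool's axes at that moment; what a row does not reach only later rows make up. A row lasts 1/10 s, in which the tool goes at most 50 mm and 8.59 degrees, less where a joint would pass 70% of its speed; a pose out of reach is approached as far as the arm can. Shift and turn numbers lie between -1 and 1, and a call with a number outside is refused. A call with a gripper value outside its range is refused whole. The fingers move at their own pace and stop on an object; "newtons" is the grip in N (left out, the last holds). Time passes only in rows, so rows that repeat a pose let the fingers close. It gives the time, the measured TCP pose, the force, the opening and the grip force at its end, in the units of the state.
- get_state(): the state, without advancing time (a new reading comes with each control period).
- capture(name): name is "side" or "top"; returns a dict with "image" (420x560x3 uint8, red, green, blue), "mtx" (3x3 intrinsics, pixels), "dist" ([k1, k2, p1, p2, k3] as OpenCV has them; the pictures are not rectified), "R" (3x3) and "t" (3): a world point X has camera coordinates R X + t. Camera axes: x right, y down, z forward; pixel columns grow to the right and rows downward; lengths in mm; the calibration is good to about 2 mm. A picture is of the moment at which its call begins. There is no depth.
- finish_job(): hands the job in; it is judged then, once.
The state is a dict: "t": time; "joints": joint angles; "qvel": joint speeds; "effort": joint torques, N m; "position": TCP position; "tcp_rot": TCP orientation; "ft_force": force on the tool from outside, world axes, zero at the start; "torque": the same for the moment, N m; "width": finger opening in mm; "grip_force": force on a finger pad.
Only numpy, scipy, OpenCV 4.12 (cv2) and the standard library are available. Lean on these libraries where they do the work, as an engineer would, in place of code of your own. Each camera call takes 0.05 s, during which the arm holds its last target. There are 200 camera calls.

## Working session

There is one attempt and no reset: what is moved stays moved. The work goes in short steps, Python scripts to look and compute and a tool call to move; the robot and the scene stay as the last step left them, time stands still between calls to the robot, and variables do not carry over. Pictures are saved under pics/ and viewed, at most 10 in all, crops included, and the job is handed in when it is done.

Besides the shell and the picture viewer there is one more tool, called in YAML: its name, and indented under it one key for each argument. drive_tool: Moves the arm, as the interface text tells. Its arguments: {"type":"object","properties":{"plan":{"type":"array","items":{"type":"object","properties":{"x":{"type":"number"},"y":{"type":"number"},"z":{"type":"number"},"rx":{"type":"number"},"ry":{"type":"number"},"rz":{"type":"number"},"hand":{"type":"number"}}}},"newtons":{"type":"number"}},"required":["plan"]}

```bash
mkdir -p pics; ls
python3 - <<'E'
from workcell import *
import cv2
print(get_state(), finger_overhang)
for n in("side","top"):
    c=capture(n); cv2.imwrite(f"pics/{n}0.png",c["image"][:,:,::-1]); print(n,c["mtx"],c["dist"],c["R"],c["t"], -c["R"].T@c["t"])
E
```

```text
pics
{'t': 0.0, 'joints': array([ 1.31751342,  0.6159557 , -0.01264393,  1.4249612 ,  0.0080694 ,
        1.10336974, -0.04037382]), 'qvel': array([-1.28380246e-03, -1.32501531e-03, -9.68646736e-04, -1.55698122e-05,
        5.44879540e-04, -1.31098072e-03, -1.10139415e-03]), 'effort': array([ 9.52195223e-04, -4.69211841e+01,  2.58857533e-01, -1.71031952e+01,
        9.74508090e-03,  9.56080214e-03, -2.09565724e-05]), 'position': array([ 146.01122695, -632.61940737,  244.09368086]), 'tcp_rot': array([ 9.93571442e-01,  1.13199115e-01, -1.47796986e-04, -1.31424165e-03]), 'ft_force': array([-1.38949086, -0.07302923, -0.43236716]), 'torque': array([-0.0205355 ,  0.03378263,  0.00380632]), 'grip_force': 0.0, 'width': 85.42341425797329} 14.0
side [[388.58524555   0.         276.17670845]
 [  0.         388.58524555 210.22784999]
 [  0.           0.           1.        ]] [-0.00718653  0.          0.          0.          0.        ] [[-7.36463862e-01 -6.76476625e-01 -5.97184942e-04]
 [-5.28629701e-01  5.76056853e-01 -6.23465429e-01]
 [ 4.22103802e-01 -4.58844068e-01 -7.81850690e-01]] [431.27604887 370.94607357 624.38443407] [250.15729301 364.55723199 719.70500533]
top [[406.64988277   0.         281.23279233]
 [  0.         406.64988277 207.73995761]
 [  0.           0.           1.        ]] [-0.10484303  0.          0.          0.          0.        ] [[ 0.02736909 -0.99944815  0.01882378]
 [-0.99755308 -0.02851941 -0.06383181]
 [ 0.06433342 -0.0170307  -0.99778313]] [-14.59280034 593.72290857 957.13679284] [531.09362032  18.6485874  993.188038  ]
```

View pics/top0.png

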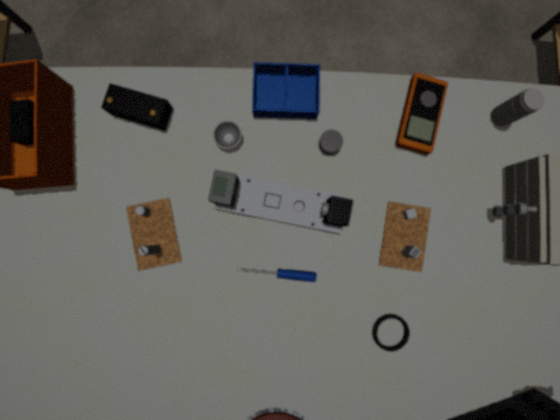

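View pics/side0.png

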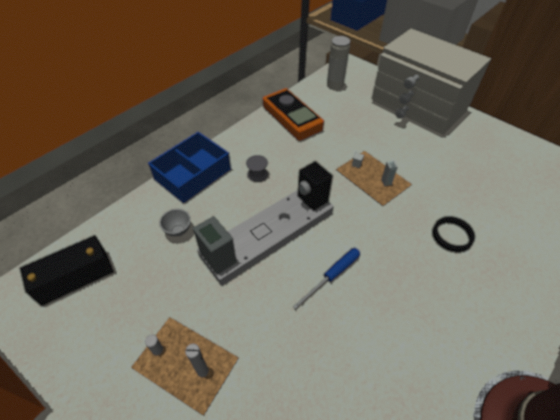

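The top view shows the tester centred near (280,203), with the emitter at the right (338,211). The post mat is at (153,235) with the post near (150,250) and the stub at (140,211). The cell mat is at (405,236) with the cell near (414,251) and the blank at (410,213). Next I'll enlarge these areas.

```bash
cat > h.py <<'E'
import numpy as np, cv2
from workcell import *
def px(c,X):
    X=np.atleast_2d(np.float64(X)); return cv2.projectPoints(X,cv2.Rodrigues(c["R"])[0],c["t"],c["mtx"],np.array(c["dist"]))[0][:,0]
def ray(c,p):
    u=cv2.undistortPoints(np.float64(p).reshape(-1,1,2),c["mtx"],np.array(c["dist"]))[:,0]
    d=np.c_[u,np.ones(len(u))]@c["R"]; return -c["R"].T@c["t"],d
def onz(c,p,z):
    o,d=ray(c,p); return o+d*((z-o[2])/d[:,2])[:,None]
def two(c1,p1,c2,p2):
    o1,d1=ray(c1,p1);o2,d2=ray(c2,p2);d1,d2=d1[0],d2[0]
    s=np.linalg.lstsq(np.c_[d1,-d2],o2-o1,rcond=None)[0]
    a=o1+d1*s[0];b=o2+d2*s[1];return (a+b)/2,np.linalg.norm(a-b)
def crop(im,x,y,w,h,W,H):
    o=cv2.resize(im[y:y+h,x:x+w,::-1],(W,H),interpolation=cv2.INTER_CUBIC)
    return cv2.convertScaleAbs(o,alpha=1.5,beta=10)
E
python3 - <<'E'
from h import *
t=capture("top");s=capture("side");np.savez("t0.npz",**t);np.savez("s0.npz",**s)
A=np.hstack([crop(t["image"],120,190,64,48+32,320,400),crop(t["image"],375,195,64,80,320,400)])
cv2.imwrite("pics/a.png",A)
B=np.hstack([crop(s["image"],140,320,80,75,400,375),crop(s["image"],335,145,80,75,400,375)])
cv2.imwrite("pics/b.png",B)
cv2.imwrite("pics/c.png",np.vstack([crop(t["image"],200,160,160,80,600,300),crop(s["image"],185,155,160,80*2-30,600,300)]) if 0 else crop(t["image"],200,160,160,80,800,400))
E
```

```text
(no output)
```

View pics/a.png

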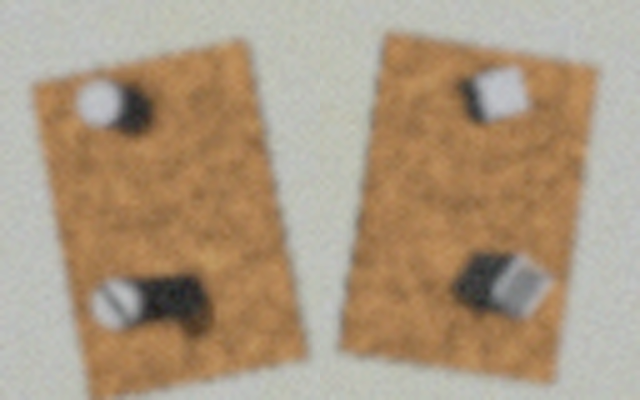

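View pics/b.png

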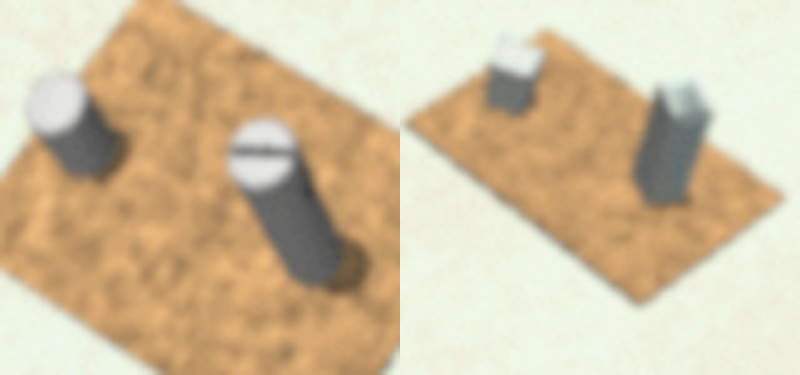

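View pics/c.png

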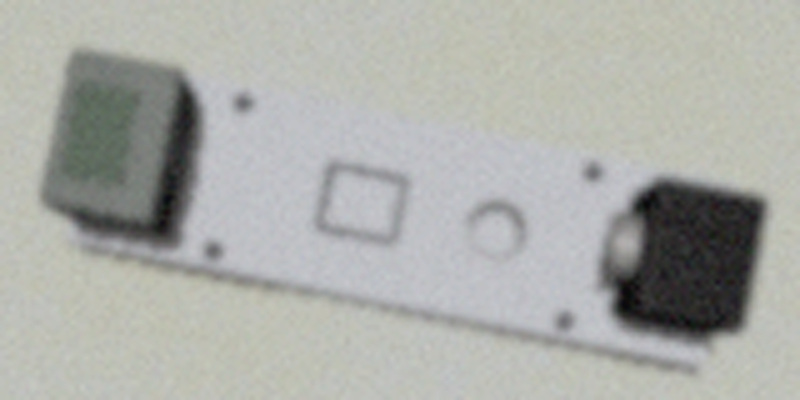

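The crops show:
- **Post:** top disc at crop (117,303) with a diagonal dark line.
- **Cell:** top near crop (518,287).
- **Tester:** rectangle centre at crop (364,202), bore at (496,230), and four screws.

I'll measure these in both views.

```bash
cat >> h.py <<'E'
def up(c,x,y,r,k=8):
    x,y=int(round(x)),int(round(y))
    g=cv2.GaussianBlur(c["image"],(0,0),0.6)[y-r:y+r+1,x-r:x+r+1]
    return cv2.resize(g,None,fx=k,fy=k,interpolation=cv2.INTER_CUBIC).astype(int),(lambda p:(np.array(p,float)+.5)/k-.5+[x-r,y-r])
def blob(c,x,y,r,f):
    im,b=up(c,x,y,r); m=f(im).astype(np.uint8)
    n,l,s,ce=cv2.connectedComponentsWithStats(m)
    if n<2: return None
    ctr=np.array(m.shape[::-1])/2
    i=1+np.argmin([np.linalg.norm(ce[j]-ctr)-0.02*s[j,4] for j in range(1,n)])
    cnt=max(cv2.findContours((l==i).astype(np.uint8),0,2)[0],key=len)
    return b(ce[i]),s[i,4]/64,b(cnt[:,0])
E
python3 - <<'E'
from h import *
t=np.load("t0.npz");s=np.load("s0.npz")
c5=lambda p:(np.array(p)+.5)/5-.5+[200,160]
scr=[c5(p) for p in[(243,102),(213,250),(593,171),(565,320)]]
dark=lambda im:im.sum(2)<im[4:-4,4:-4].sum(2).min()*.5+np.median(im.sum(2))*.5
W=[]
for p in scr:
    q=blob(t,*p,4,dark); w=onz(t,q[0],30)[0]; sp=px(s,w)[0]; q2=blob(s,*sp,4,dark)
    X,e=two(t,q[0],s,q2[0]); W.append((w,onz(s,q2[0],30)[0])); print(q[0].round(2),round(q[1],1),q2[0].round(2),round(q2[1],1),w.round(1),W[-1][1].round(1),X.round(1),e.round(1))
R=[c5(p) for p in[(333,163),(408,179),(395,243),(319,225)]]
rt=onz(t,R,30);print("rect",rt.round(1),rt.mean(0))
b=onz(t,c5((496,230)),30)[0];print("bore",b.round(1),"side px",px(s,b))
print("rect side px",px(s,rt.mean(0)))
W=np.array(W)
for k in(0,1):
    a=(W[0,k]+W[1,k]-W[2,k]-W[3,k]);print("mid",W[:,k].mean(0),"yaw",np.degrees(np.arctan2(a[1],a[0])),"sep",np.linalg.norm(a)/2,np.linalg.norm(W[0,k]-W[1,k]))
# post top, stub top
for n,c,p,P in(("postT",t,(142.9,250.1),0),("postS",s,(192.4,350.6),0)):
    im,_=up(c,*p,9); th=(im.sum(2).max()+np.median(im.sum(2)))/2
    print(n,th)
    q=blob(c,*p,9,lambda i:cv2.morphologyEx(((i.sum(2)>th*1.0)&(i.max(2)-i.min(2)<40)).astype(np.uint8),cv2.MORPH_CLOSE,np.ones((25,25)))); print(q[0],q[1]); w=onz(c,q[0],114)[0]
    h=cv2.convexHull(q[2].astype(np.float32))[:,0]; hw=onz(c,h,114)[:,:2].astype(np.float32); print(w,cv2.minEnclosingCircle(hw),cv2.fitEllipse(hw))
big=np.hstack([crop(t["image"],133,240,20,20,400,400),crop(t["image"],406,241,20,20,400,400)])
big2=np.hstack([crop(s["image"],180,338,25,25,400,400),crop(s["image"],380,157,25,25,400,400)])
cv2.imwrite("pics/d.png",cv2.resize(np.vstack([big,big2]),(600,600)))
E
```

```text
[248.18 180.18] 9.4 [229.64 238.89] 2.3 [656.7  82.8  30. ] [642.9  85.2  30. ] [655.8  81.   13.2] 8.4
[242.18 209.78] 7.3 [245.33 257.55] 8.5 [585.7  94.6  30. ] [584.8  95.2  30. ] [585.7  94.7  28.4] 0.3
[318.15 194.02] 9.6 [287.74 198.6 ] 8.1 [628.5 -84.9  30. ] [626.1 -83.9  30. ] [628.4 -85.7  26.7] 1.2
[312.41 223.89] 7.8 [308.1  217.88] 5.3 [556.9 -72.8  30. ] [555.1 -72.3  30. ] [556.5 -73.4  27.8] 1.1
rect [[629.2  39.   30. ]
 [622.6   3.1  30. ]
 [591.9   8.4  30. ]
 [599.5  44.7  30. ]] [610.79341652  23.80506163  30.        ]
bore [599.5 -39.4  30. ] side px [[283.49010279 215.85983751]]
rect side px [[260.28557123 229.96836819]]
mid [606.9659472    4.91613004  30.        ] yaw 80.3418142621558 sep 169.9870574119942 72.02297635066289
mid [602.22555535   6.04723569  30.        ] yaw 82.14377568089897 sep 169.87772056387522 58.90929716737292
postT 288.5
[142.13651541 250.4547089 ] 45.625
[486.39181611 302.61998339 114.        ] ((486.16827392578125, 302.36309814453125), 9.62296199798584) ((486.27587890625, 302.3721923828125), (17.49402618408203, 19.270912170410156), 58.17093276977539)
postS 371.5
[191.76131476 349.9979091 ] 81.734375
[486.06261405 301.81434855 114.        ] ((486.54986572265625, 301.90289306640625), 9.902894020080566) ((486.4184875488281, 301.8584899902344), (19.08455467224121, 19.489660263061523), 28.34634017944336)
```

View pics/d.png

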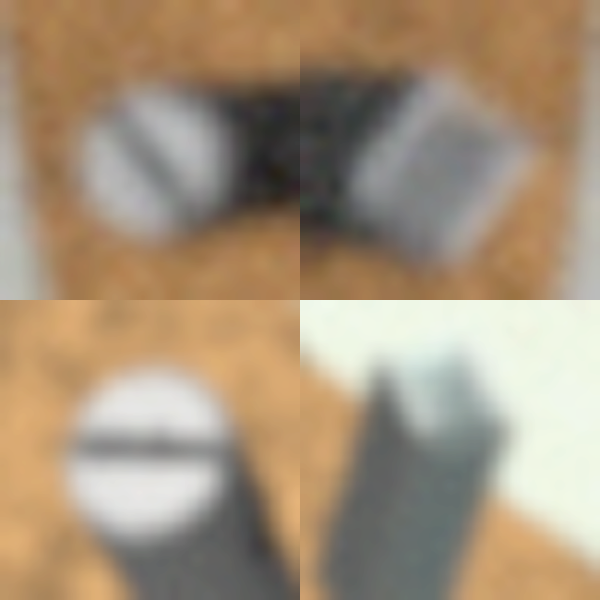

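The enlarged picture shows the post line running diagonally in the top view, from (118,108) to (192,215). The cell's frosted strips run along its upper-left and lower-right edges, with corners near (350,190), (430,75), (540,150) and (447,265).

Run:
```python
from h import *
t=np.load("t0.npz");s=np.load("s0.npz")
yaw=lambda a,b:np.degrees(np.arctan2(b[1]-a[1],b[0]-a[0]))
T=lambda p,o:(np.array(p)+.5)/15-.5+o
S=lambda p,o:(np.array(p)+.5)/12-.5+o
a,b=onz(t,[T((118,108),(133,240)),T((192,215),(133,240))],114);print("line top",yaw(a,b)%180,(a+b)/2)
a,b=onz(s,[S((75,443-300),(180,338)),S((228,447-300),(180,338))],114);print("line side",yaw(a,b)%180,(a+b)/2)
q=np.array([T((x-300,y),(406,241)) for x,y in[(350,190),(430,75),(540,150),(447,265)]])
w=onz(t,q,68);print(w.round(1),w.mean(0),[(yaw(w[i],w[(i+1)%4]).round(1),np.linalg.norm(w[i]-w[(i+1)%4]).round(1)) for i in range(4)])
print("side pic px",((px(s,w)-[380,157]+.5)*12-.5+[300,300]).round())
# cell outline by saturation mask in top view (low saturation, bright)
im,bk=up(t,*q.mean(0),9)
m=((im.max(2)-im.min(2)<30)&(im.sum(2)>230)).astype(np.uint8)
m=cv2.morphologyEx(m,cv2.MORPH_OPEN,np.ones((9,9)))
n,l,st,ce=cv2.connectedComponentsWithStats(m);i=l[76,76];cnt=max(cv2.findContours((l==i).astype(np.uint8),0,2)[0],key=len)
ww=onz(t,bk(cnt[:,0]),68)[:,:2].astype(np.float32);print("mask",st[i,4]/64,cv2.minAreaRect(ww))
# floor mean positions
```

```text
line top 37.478111667186965 [486.7857887  301.02854575 114.        ]
line side 41.13529093693282 [486.048434   301.01869112 114.        ]
[[ 494.2 -294.1   68. ]
 [ 512.1 -306.5   68. ]
 [ 500.9 -324.2   68. ]
 [ 483.  -309.6   68. ]] [ 497.54704107 -308.62207937   68.        ] [(np.float64(-34.8), np.float64(21.8)), (np.float64(-122.4), np.float64(20.9)), (np.float64(141.0), np.float64(23.1)), (np.float64(54.1), np.float64(19.2))]
side pic px [[416. 424.]
 [372. 348.]
 [468. 329.]
 [508. 410.]]
mask 84.03125 ((497.8174743652344, -308.8352355957031), (21.939403533935547, 24.185117721557617), 56.22868728637695)
```

```bash
cat >> h.py <<'E'
from scipy.spatial.transform import Rotation as Ro
def go(*wps):
    s=get_state();R=Ro.from_quat(s["tcp_rot"]);p=s["position"]
    yy=R.as_matrix()[:,1];print("t",round(s["t"],1),"pos",p.round(1),"yawY",np.degrees(np.arctan2(yy[1],yy[0])).round(1),"tilt z",R.as_matrix()[:,2].round(4),"w",round(s["width"],1))
    for x,y,z,yw in wps:
        yw=np.radians(yw);c,sn=np.cos(yw),np.sin(yw)
        Rt=Ro.from_matrix(np.array([[-sn,c,0],[c,sn,0],[0,0,-1]]).T@np.eye(3) if 0 else np.c_[[-sn,c,0],[c,sn,0],[0,0,-1]])
        print((R.inv().apply(np.array([x,y,z])-p)).round(1),np.degrees((R.inv()*Rt).as_rotvec()).round(1))
E
python3 - <<'E'
from h import *
go((520,-300,240,-50),(600,0,220,-50),(486.5,302,170,-50.5),(486.5,302,94,-50.5))
M=Ro.from_quat(get_state()["tcp_rot"]).as_matrix();print(M.round(3))
E
```

```text
t 0.2 pos [ 146.1 -632.9  244.6] yawY -77.0 tilt z [-4.0e-04  1.5e-03 -1.0e+00] w 85.5
[ 439.2 -240.3    5. ] [ -0.1  -0.  -27. ]
[ 584.7 -514.6   25.4] [ -0.1  -0.  -27. ]
[ 542.  -834.3   75.9] [ -0.1  -0.  -26.5]
[ 542.  -834.1  151.9] [ -0.1  -0.  -26.5]
[[ 0.974  0.225 -0.   ]
 [ 0.225 -0.974  0.002]
 [-0.    -0.002 -1.   ]]
```

Units first: shifts go in shares of 1000 mm and turns go in shares of pi rad. So -662 mm / 1000 = -0.662, 439 mm / 1000 = 0.439, -26.5 degrees / 180 = -0.1472.

drive_tool:
  plan:
    - {"x": 0.045, "y": -0.024, "z": 0.001, "rz": -0.0278}
    - {"x": 0.09, "y": -0.048, "z": 0.002, "rz": -0.0556}
    - {"x": 0.135, "y": -0.072, "z": 0.002, "rz": -0.0833}
    - {"x": 0.18, "y": -0.096, "z": 0.002, "rz": -0.1111}
    - {"x": 0.225, "y": -0.12, "z": 0.003, "rz": -0.1444}
    - {"x": 0.27, "y": -0.144, "z": 0.003, "rz": -0.1444}
    - {"x": 0.315, "y": -0.168, "z": 0.003, "rz": -0.1444}
    - {"x": 0.36, "y": -0.192, "z": 0.004, "rz": -0.1444}
    - {"x": 0.4, "y": -0.216, "z": 0.004, "rz": -0.1444}
    - {"x": 0.439, "y": -0.24, "z": 0.005, "rz": -0.1444}
    - {"x": 0.463, "y": -0.28, "z": 0.008, "rz": -0.1444}
    - {"x": 0.487, "y": -0.32, "z": 0.01, "rz": -0.1444}
    - {"x": 0.511, "y": -0.36, "z": 0.012, "rz": -0.1444}
    - {"x": 0.535, "y": -0.4, "z": 0.015, "rz": -0.1444}
    - {"x": 0.559, "y": -0.44, "z": 0.018, "rz": -0.1444}
    - {"x": 0.575, "y": -0.48, "z": 0.022, "rz": -0.1444}
    - {"x": 0.583, "y": -0.52, "z": 0.025, "rz": -0.1444}
    - {"x": 0.577, "y": -0.566, "z": 0.025, "rz": -0.1472}
    - {"x": 0.57, "y": -0.614, "z": 0.03, "rz": -0.1472}
    - {"x": 0.565, "y": -0.662, "z": 0.04, "rz": -0.1472}

```text
$.plan[0]: bad value
```

Run:
```python
from h import *
go((486.5,302,170,-50.5))
```

```text
t 0.2 pos [ 146.1 -632.9  244.6] yawY -77.0 tilt z [-4.0e-04  1.5e-03 -1.0e+00] w 85.5
[ 542.  -834.3   75.9] [ -0.1  -0.  -26.5]
```

Scaled: -662 mm / 1000 = -0.662, -614 mm / 1000 = -0.614, -26.5 degrees / 180 = -0.1472.

drive_tool:
  plan:
    - {"x": 0.045, "y": -0.024, "z": 0.001, "rx": 0, "ry": 0, "rz": -0.0278, "hand": 0.7}
    - {"x": 0.09, "y": -0.048, "z": 0.002, "rx": 0, "ry": 0, "rz": -0.0556, "hand": 0.7}
    - {"x": 0.135, "y": -0.072, "z": 0.002, "rx": 0, "ry": 0, "rz": -0.0833, "hand": 0.7}
    - {"x": 0.18, "y": -0.096, "z": 0.002, "rx": 0, "ry": 0, "rz": -0.1111, "hand": 0.7}
    - {"x": 0.225, "y": -0.12, "z": 0.003, "rx": 0, "ry": 0, "rz": -0.1444, "hand": 0.7}
    - {"x": 0.27, "y": -0.144, "z": 0.003, "rx": 0, "ry": 0, "rz": -0.1444, "hand": 0.7}
    - {"x": 0.315, "y": -0.168, "z": 0.003, "rx": 0, "ry": 0, "rz": -0.1444, "hand": 0.7}
    - {"x": 0.36, "y": -0.192, "z": 0.004, "rx": 0, "ry": 0, "rz": -0.1444, "hand": 0.7}
    - {"x": 0.4, "y": -0.216, "z": 0.004, "rx": 0, "ry": 0, "rz": -0.1444, "hand": 0.7}
    - {"x": 0.439, "y": -0.24, "z": 0.005, "rx": 0, "ry": 0, "rz": -0.1444, "hand": 0.7}
    - {"x": 0.463, "y": -0.28, "z": 0.008, "rx": 0, "ry": 0, "rz": -0.1444, "hand": 0.7}
    - {"x": 0.487, "y": -0.32, "z": 0.01, "rx": 0, "ry": 0, "rz": -0.1444, "hand": 0.7}
    - {"x": 0.511, "y": -0.36, "z": 0.012, "rx": 0, "ry": 0, "rz": -0.1444, "hand": 0.7}
    - {"x": 0.535, "y": -0.4, "z": 0.015, "rx": 0, "ry": 0, "rz": -0.1444, "hand": 0.7}
    - {"x": 0.559, "y": -0.44, "z": 0.018, "rx": 0, "ry": 0, "rz": -0.1444, "hand": 0.7}
    - {"x": 0.575, "y": -0.48, "z": 0.022, "rx": 0, "ry": 0, "rz": -0.1444, "hand": 0.7}
    - {"x": 0.583, "y": -0.52, "z": 0.025, "rx": 0, "ry": 0, "rz": -0.1444, "hand": 0.7}
    - {"x": 0.577, "y": -0.566, "z": 0.025, "rx": 0, "ry": 0, "rz": -0.1472, "hand": 0.7}
    - {"x": 0.57, "y": -0.614, "z": 0.03, "rx": 0, "ry": 0, "rz": -0.1472, "hand": 0.7}
    - {"x": 0.565, "y": -0.662, "z": 0.04, "rx": 0, "ry": 0, "rz": -0.1472, "hand": 0.7}

```text
t: 2.2
position: [547.5, 140.4, 205.8]
tcp_rot: [0.941, 0.338, 0.001, 0.0]
ft_force: [1.5, 1.2, -0.4]
width: 59.6
grip_force: 0.0
```

Run:
```python
from h import *
go((486.5,302,170,-50.5))
```

```text
t 2.2 pos [547.5 140.4 205.8] yawY -50.5 tilt z [ 1.7e-03  5.0e-04 -1.0e+00] w 59.6
[  55.6 -163.5   35.8] [ 0.  -0.1 -0. ]
```

Scaled: -163 mm / 1000 = -0.163, -123 mm / 1000 = -0.123.

drive_tool:
  plan:
    - {"x": 0.014, "y": -0.041, "z": 0.009, "rx": 0, "ry": 0, "rz": 0, "hand": 0.7}
    - {"x": 0.028, "y": -0.082, "z": 0.018, "rx": 0, "ry": 0, "rz": 0, "hand": 0.7}
    - {"x": 0.042, "y": -0.123, "z": 0.027, "rx": 0, "ry": 0, "rz": 0, "hand": 0.7}
    - {"x": 0.056, "y": -0.163, "z": 0.036, "rx": 0, "ry": 0, "rz": 0, "hand": 0.7}
    - {"x": 0.056, "y": -0.163, "z": 0.036, "rx": 0, "ry": 0, "rz": 0, "hand": 0.7}
    - {"x": 0.056, "y": -0.163, "z": 0.036, "rx": 0, "ry": 0, "rz": 0, "hand": 0.7}

```text
t: 2.8
position: [486.5, 301.4, 168.9]
tcp_rot: [0.941, 0.339, -0.0, 0.0]
ft_force: [0.0, 0.1, 0.3]
width: 59.8
grip_force: 0.0
```

Run:
```python
from h import *
go((486.5,302,94,-50.5))
s=capture("side");cv2.imwrite("pics/e.png",crop(s["image"],120,240,140,160,700,600))
```

```text
t 2.8 pos [486.5 301.4 168.9] yawY -50.3 tilt z [-8.e-04 -3.e-04 -1.e+00] w 59.8
[ 0.5 -0.4 74.9] [-0.   0.   0.2]
```

View pics/e.png

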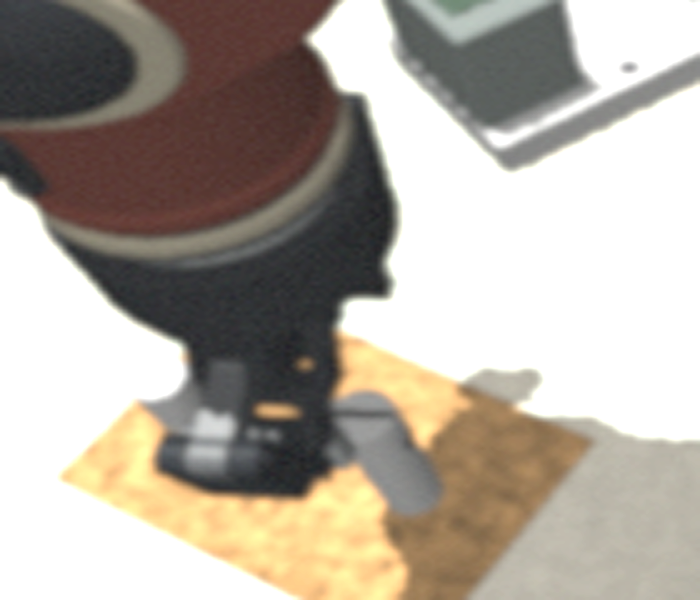

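The side view shows the open gripper above the post, which is at picture (385,450), with the stub behind. Descend and grip.

Scaled: 74 mm / 1000 = 0.074, 50 mm / 1000 = 0.05.

drive_tool:
  newtons: 45
  plan:
    - {"x": 0, "y": 0, "z": 0.025, "rx": 0, "ry": 0, "rz": 0, "hand": 0.7}
    - {"x": 0, "y": 0, "z": 0.05, "rx": 0, "ry": 0, "rz": 0, "hand": 0.7}
    - {"x": 0, "y": 0, "z": 0.074, "rx": 0, "ry": 0, "rz": 0, "hand": 0.7}
    - {"x": 0, "y": 0, "z": 0.074, "rx": 0, "ry": 0, "rz": 0, "hand": 0.6}
    - {"x": 0, "y": 0, "z": 0.074, "rx": 0, "ry": 0, "rz": 0, "hand": 0.4}
    - {"x": 0, "y": 0, "z": 0.074, "rx": 0, "ry": 0, "rz": 0, "hand": 0.3}
    - {"x": 0, "y": 0, "z": 0.074, "rx": 0, "ry": 0, "rz": 0, "hand": 0.2}
    - {"x": 0, "y": 0, "z": 0.074, "rx": 0, "ry": 0, "rz": 0, "hand": 0.1}
    - {"x": 0, "y": 0, "z": 0.074, "rx": 0, "ry": 0, "rz": 0, "hand": 0}
    - {"x": 0, "y": 0, "z": 0.074, "rx": 0, "ry": 0, "rz": 0, "hand": 0}
    - {"x": 0, "y": 0, "z": 0.074, "rx": 0, "ry": 0, "rz": 0, "hand": 0}
    - {"x": 0, "y": 0, "z": 0.074, "rx": 0, "ry": 0, "rz": 0, "hand": 0}

```text
t: 4.05
position: [488.5, 300.8, 97.0]
tcp_rot: [0.941, 0.338, 0.002, -0.0]
ft_force: [-1.2, 0.3, 5.9]
width: 20.9
grip_force: 44.4
```

Scaled: -130 mm / 1000 = -0.13, -120 mm / 1000 = -0.12.

drive_tool:
  plan:
    - {"x": 0, "y": 0, "z": -0.01, "rx": 0, "ry": 0, "rz": 0, "hand": 0}
    - {"x": 0, "y": 0, "z": -0.03, "rx": 0, "ry": 0, "rz": 0, "hand": 0}
    - {"x": 0, "y": 0, "z": -0.06, "rx": 0, "ry": 0, "rz": 0, "hand": 0}
    - {"x": 0, "y": 0, "z": -0.09, "rx": 0, "ry": 0, "rz": 0, "hand": 0}
    - {"x": 0, "y": 0, "z": -0.12, "rx": 0, "ry": 0, "rz": 0, "hand": 0}
    - {"x": 0, "y": 0, "z": -0.13, "rx": 0, "ry": 0, "rz": 0, "hand": 0}
    - {"x": 0, "y": 0, "z": -0.13, "rx": 0, "ry": 0, "rz": 0, "hand": 0}

```text
t: 4.75
position: [487.8, 300.5, 226.7]
tcp_rot: [0.941, 0.338, 0.001, -0.0]
ft_force: [0.5, 0.4, -1.3]
width: 20.8
grip_force: 44.2
```

Run:
```python
from h import *
go((598.8,-39.2,224,-9.7))
s=get_state();print(s["ft_force"],s["width"],s["grip_force"])
```

```text
t 4.8 pos [487.8 300.5 226.7] yawY -50.5 tilt z [ 0.0026  0.0017 -1.    ] w 20.8
[-130.4  332.8    2.4] [  0.1  -0.2 -40.8]
[ 0.51219006  0.42372664 -1.33996711] 20.752054764918118 44.234825471648946
```

Scaled: 333 mm / 1000 = 0.333, -130 mm / 1000 = -0.13, -40.8 degrees / 180 = -0.2267.

drive_tool:
  plan:
    - {"x": -0.011, "y": 0.028, "z": 0, "rx": 0, "ry": 0, "rz": -0.0222, "hand": 0}
    - {"x": -0.024, "y": 0.061, "z": 0, "rx": 0, "ry": 0, "rz": -0.0444, "hand": 0}
    - {"x": -0.039, "y": 0.1, "z": 0, "rx": 0, "ry": 0, "rz": -0.0667, "hand": 0}
    - {"x": -0.055, "y": 0.139, "z": 0, "rx": 0, "ry": 0, "rz": -0.0889, "hand": 0}
    - {"x": -0.07, "y": 0.178, "z": 0, "rx": 0, "ry": 0, "rz": -0.1111, "hand": 0}
    - {"x": -0.085, "y": 0.217, "z": 0, "rx": 0, "ry": 0, "rz": -0.1389, "hand": 0}
    - {"x": -0.1, "y": 0.256, "z": 0, "rx": 0, "ry": 0, "rz": -0.1667, "hand": 0}
    - {"x": -0.113, "y": 0.289, "z": 0, "rx": 0, "ry": 0, "rz": -0.1944, "hand": 0}
    - {"x": -0.123, "y": 0.315, "z": 0, "rx": 0, "ry": 0, "rz": -0.2111, "hand": 0}
    - {"x": -0.13, "y": 0.333, "z": 0, "rx": 0, "ry": 0, "rz": -0.225, "hand": 0}
    - {"x": -0.13, "y": 0.333, "z": 0.04, "rx": 0, "ry": 0, "rz": -0.2267, "hand": 0}
    - {"x": -0.13, "y": 0.333, "z": 0.08, "rx": 0, "ry": 0, "rz": -0.2267, "hand": 0}
    - {"x": -0.13, "y": 0.333, "z": 0.092, "rx": 0, "ry": 0, "rz": -0.2267, "hand": 0}
    - {"x": -0.13, "y": 0.333, "z": 0.092, "rx": 0, "ry": 0, "rz": -0.2267, "hand": 0}
    - {"x": -0.13, "y": 0.333, "z": 0.092, "rx": 0, "ry": 0, "rz": -0.2267, "hand": 0}

```text
t: 6.25
position: [599.6, -39.0, 134.0]
tcp_rot: [0.764, 0.645, 0.001, 0.0]
ft_force: [1.3, 0.5, -0.0]
width: 20.9
grip_force: 44.3
```

Run:
```python
from h import *
go((598.8,-39.2,134,-9.7))
s=capture("side");t=capture("top");np.savez("s1.npz",**s);np.savez("t1.npz",**t)
cv2.imwrite("pics/f.png",np.hstack([crop(s["image"],245,150,80,100,400,500),crop(t["image"],260,160,80,100,400,500)]))
```

```text
t 6.2 pos [599.6 -39.  134. ] yawY -9.7 tilt z [ 1.2e-03  4.0e-04 -1.0e+00] w 20.9
[-0.3 -0.7 -0. ] [ 0.1 -0.   0. ]
```

View pics/f.png

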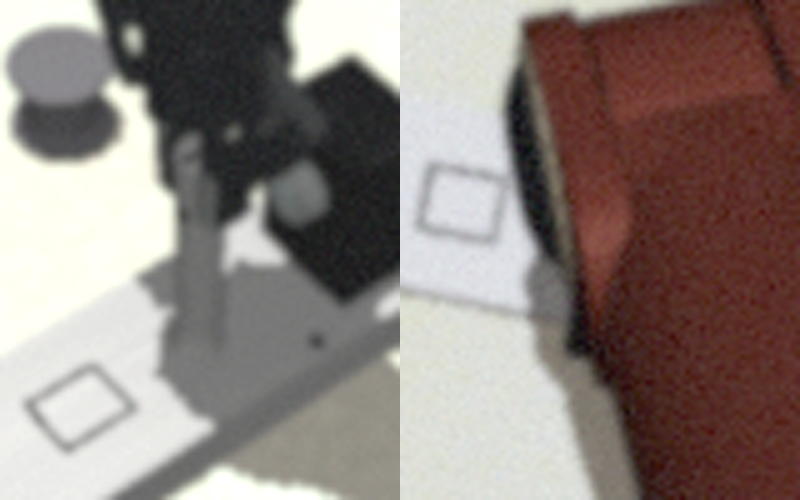

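The side view shows the held post hanging over the bore, with its foot near crop (200,345). The arm hides it from the top view, so I'll measure the post axis against the bore in the side view and average the pose readings.

Run:
```python
from h import *
P=[];
for i in range(12): s=capture("side"); P.append(get_state()["position"]); I=s["image"].astype(float) if i==0 else I+s["image"]
P=np.array(P);print(P.mean(0).round(2),P.std(0).round(2)); I/=12; np.save("I1.npy",I)
T=P.mean(0)
g=I.sum(2)
for r in range(184,222,3): print(r,g[r,274:300].round().astype(int))
ax=px(s,[[T[0],T[1],z] for z in(40,60,80,100)]);print(ax.round(2))
s0=np.load("s0.npz");b=[598.8,-39.2]
print("bore proj",px(s,[[*b,30]]), px(s,[[b[0]+12.5*np.cos(a),b[1]+12.5*np.sin(a),30] for a in np.arange(4)*np.pi/2]).round(1))
print("s0 bore"); g0=s0["image"].astype(int).sum(2)
for r in range(206,226): print(r,g0[r,272:296])
```

```text
[599.26 -39.4  134.15] [0.45 0.11 0.68]
184 [481 440 346 217 114 104 150 184 200 203 181 145 114  92  67  60  55  53
  57  55  54  58  57  56  62  74]
187 [491 481 441 359 259 188 166 179 191 189 172 153 158 151 120  81  60  56
  56  60  99 160 212 213 175 170]
190 [498 500 498 495 475 406 288 197 186 187 170 156 157 151 119  78  57  56
  56  80 159 267 328 293 192 144]
193 [498 495 494 493 477 413 285 165 151 174 170 158 157 149 118  92 109 161
 221 283 340 371 348 258 141  67]
196 [491 493 495 497 483 424 311 216 193 199 200 195 189 184 190 237 324 394
 424 429 429 422 386 310 212 122]
199 [497 497 498 494 471 408 297 211 193 200 203 204 203 198 205 258 346 410
 431 431 429 430 429 425 409 367]
202 [458 415 356 303 259 221 192 186 192 199 202 203 202 198 207 261 329 348
 310 293 319 352 364 365 365 364]
205 [241 224 222 223 220 209 190 187 193 199 202 202 201 196 197 211 228 226
 219 216 216 216 219 219 220 220]
208 [356 278 230 221 218 208 192 188 192 199 202 202 199 194 188 188 203 216
 222 223 223 220 221 220 218 218]
211 [426 398 372 357 326 275 217 189 190 198 200 201 198 193 
[... 1920 characters left out ...]
 399 388 354 305 287 323 355 374 375 371 356 335 311 321
 362 387 394 391 391 389]
220 [404 400 401 399 395 392 380 359 350 368 389 396 393 388 382 370 359 364
 383 392 394 391 393 388]
221 [403 400 398 397 395 394 394 388 387 392 393 393 390 386 388 383 379 387
 393 390 392 389 392 399]
222 [398 396 396 398 392 395 398 396 396 398 399 393 383 383 390 393 391 392
 391 390 391 394 398 392]
223 [395 399 395 398 401 398 400 398 399 399 398 396 390 391 393 394 392 390
 392 397 393 394 395 393]
224 [395 396 399 399 400 400 401 404 402 398 395 395 395 393 392 391 391 392
 392 396 394 395 397 398]
225 [399 400 401 404 401 403 399 401 397 397 392 399 394 394 391 394 395 397
 401 399 399 397 397 394]
```

Scaled: 15 mm / 1000 = 0.015, 1.5 mm / 1000 = 0.0015.

drive_tool:
  plan:
    - {"x": 0.0015, "y": -0.0003, "z": 0, "rx": 0, "ry": 0, "rz": 0, "hand": 0}
    - {"x": 0.0015, "y": -0.0003, "z": 0.004, "rx": 0, "ry": 0, "rz": 0, "hand": 0}
    - {"x": 0.0015, "y": -0.0003, "z": 0.008, "rx": 0, "ry": 0, "rz": 0, "hand": 0}
    - {"x": 0.0015, "y": -0.0003, "z": 0.011, "rx": 0, "ry": 0, "rz": 0, "hand": 0}
    - {"x": 0.0015, "y": -0.0003, "z": 0.013, "rx": 0, "ry": 0, "rz": 0, "hand": 0}
    - {"x": 0.0015, "y": -0.0003, "z": 0.015, "rx": 0, "ry": 0, "rz": 0, "hand": 0}
    - {"x": 0.0015, "y": -0.0003, "z": 0.015, "rx": 0, "ry": 0, "rz": 0, "hand": 0}

```text
t: 7.65
position: [599.5, -38.2, 118.3]
tcp_rot: [0.764, 0.645, 0.001, 0.001]
ft_force: [1.2, -0.8, -2.8]
width: 20.5
grip_force: 44.1
```

Run:
```python
from h import *
for i in range(4): capture("side");s=get_state();print(s["position"].round(1),s["ft_force"].round(1),s["torque"].round(2))
```

```text
[599.4 -38.2 118.3] [ 2.5 -0.9 -2.7] [-0.17 -0.54 -0.03]
[599.4 -38.1 118.3] [ 2.  -0.2 -3.4] [-0.23 -0.58 -0.01]
[599.4 -38.2 118.4] [ 2.7 -0.2 -2. ] [-0.16 -0.67  0.01]
[599.4 -38.1 118.4] [ 2.6 -0.5 -3. ] [-0.23 -0.7   0.04]
```

Scaled: 11 mm / 1000 = 0.011, 10 mm / 1000 = 0.01.

drive_tool:
  plan:
    - {"x": 0, "y": 0.0007, "z": 0.002, "rx": 0, "ry": 0, "rz": 0, "hand": 0}
    - {"x": 0, "y": 0.0007, "z": 0.004, "rx": 0, "ry": 0, "rz": 0, "hand": 0}
    - {"x": 0, "y": 0.0007, "z": 0.006, "rx": 0, "ry": 0, "rz": 0, "hand": 0}
    - {"x": 0, "y": 0.0007, "z": 0.008, "rx": 0, "ry": 0, "rz": 0, "hand": 0}
    - {"x": 0, "y": 0.0007, "z": 0.01, "rx": 0, "ry": 0, "rz": 0, "hand": 0}
    - {"x": 0, "y": 0.0007, "z": 0.011, "rx": 0, "ry": 0, "rz": 0, "hand": 0}

```text
t: 8.45
position: [599.7, -38.1, 107.2]
tcp_rot: [0.764, 0.645, 0.0, 0.0]
ft_force: [2.6, -1.0, 0.8]
width: 20.7
grip_force: 44.4
```

Scaled: 4 mm / 1000 = 0.004, 3 mm / 1000 = 0.003.

drive_tool:
  plan:
    - {"x": 0, "y": 0.0006, "z": 0.001, "rx": 0, "ry": 0, "rz": 0, "hand": 0}
    - {"x": 0, "y": 0.0006, "z": 0.002, "rx": 0, "ry": 0, "rz": 0, "hand": 0}
    - {"x": 0, "y": 0.0006, "z": 0.003, "rx": 0, "ry": 0, "rz": 0, "hand": 0}
    - {"x": 0, "y": 0.0006, "z": 0.004, "rx": 0, "ry": 0, "rz": 0, "hand": 0}
    - {"x": 0, "y": 0.0006, "z": 0.004, "rx": 0, "ry": 0, "rz": 0, "hand": 0}

```text
t: 8.95
position: [599.9, -38.1, 103.2]
tcp_rot: [0.764, 0.645, -0.0, -0.0]
ft_force: [0.7, 0.0, -0.4]
width: 20.6
grip_force: 44.3
```

Scaled: 2 mm / 1000 = 0.002, 1.5 mm / 1000 = 0.0015.

drive_tool:
  plan:
    - {"x": 0, "y": 0, "z": 0.001, "rx": 0, "ry": 0, "rz": 0, "hand": 0}
    - {"x": 0, "y": 0, "z": 0.0015, "rx": 0, "ry": 0, "rz": 0, "hand": 0}
    - {"x": 0, "y": 0, "z": 0.002, "rx": 0, "ry": 0, "rz": 0, "hand": 0}
    - {"x": 0, "y": 0, "z": 0.002, "rx": 0, "ry": 0, "rz": 0, "hand": 0}

```text
t: 9.35
position: [600.1, -38.0, 103.0]
tcp_rot: [0.764, 0.645, 0.0, 0.0]
ft_force: [-1.2, -0.0, 8.6]
width: 20.8
grip_force: 45.8
```

Run:
```python
from h import *
for i in range(3): s=capture("side");q=get_state();print(q["position"].round(1),q["ft_force"].round(1),q["torque"].round(2))
cv2.imwrite("pics/g.png",crop(s["image"],245,150,80,80,600,600))
```

```text
[600.1 -38.  103. ] [-1.7 -0.6  7.8] [-0.14  0.34  0.02]
[600.1 -38.  103. ] [-1.6 -1.   8.6] [-0.14  0.33  0.04]
[600.1 -38.  103. ] [-1.5 -0.1  9. ] [-0.15  0.32 -0.03]
```

Scaled: -190 mm / 1000 = -0.19, -150 mm / 1000 = -0.15.

drive_tool:
  plan:
    - {"x": 0, "y": -0.0003, "z": 0.001, "rx": 0, "ry": 0, "rz": 0, "hand": 0.3}
    - {"x": 0, "y": -0.0003, "z": 0.001, "rx": 0, "ry": 0, "rz": 0, "hand": 0.5}
    - {"x": 0, "y": -0.0003, "z": 0.001, "rx": 0, "ry": 0, "rz": 0, "hand": 0.6}
    - {"x": 0, "y": -0.0003, "z": 0, "rx": 0, "ry": 0, "rz": 0, "hand": 0.6}
    - {"x": 0, "y": -0.0003, "z": -0.015, "rx": 0, "ry": 0, "rz": 0, "hand": 0.6}
    - {"x": 0, "y": -0.0003, "z": -0.04, "rx": 0, "ry": 0, "rz": 0, "hand": 0.6}
    - {"x": 0, "y": -0.0003, "z": -0.08, "rx": 0, "ry": 0, "rz": 0, "hand": 0.6}
    - {"x": 0, "y": -0.0003, "z": -0.12, "rx": 0, "ry": 0, "rz": 0, "hand": 0.6}
    - {"x": -0.05, "y": -0.0003, "z": -0.13, "rx": 0, "ry": 0, "rz": 0, "hand": 0.6}
    - {"x": -0.1, "y": -0.0003, "z": -0.13, "rx": 0, "ry": 0, "rz": 0, "hand": 0.6}
    - {"x": -0.15, "y": -0.0003, "z": -0.13, "rx": 0, "ry": 0, "rz": 0, "hand": 0.6}
    - {"x": -0.19, "y": -0.0003, "z": -0.13, "rx": 0, "ry": 0, "rz": 0, "hand": 0.6}
    - {"x": -0.19, "y": -0.0003, "z": -0.13, "rx": 0, "ry": 0, "rz": 0, "hand": 0.6}

```text
t: 10.8
position: [564.6, -235.5, 230.5]
tcp_rot: [0.769, 0.639, -0.003, 0.001]
ft_force: [0.5, 0.6, -0.8]
width: 51.5
grip_force: 0.0
```

Run:
```python
from h import *
t=capture("top");s=capture("side");np.savez("t2.npz",**t);np.savez("s2.npz",**s)
pt=px(t,[599.4,-39.5,120])[0];ps=px(s,[598.8,-39,120])[0];print(pt,ps)
o=[]
for c,p,w in((t,pt,20),(s,ps,24)):
    x,y=(p-w/2).round().astype(int);print(x,y); o.append(crop(c["image"],x,y,w,w,400,400))
cv2.imwrite("pics/g.png",np.hstack(o))
go((497.7,-308.7,150,56))
```

```text
[301.42866744 202.75758998] [284.22377553 189.43196831]
291 193
272 177
t 10.9 pos [ 567.1 -226.6  230.9] yawY -9.9 tilt z [-8.e-04  7.e-04 -1.e+00] w 51.3
[-92.8 -54.2  80.9] [ -0.   -0.1 -65.9]
```

View pics/g.png

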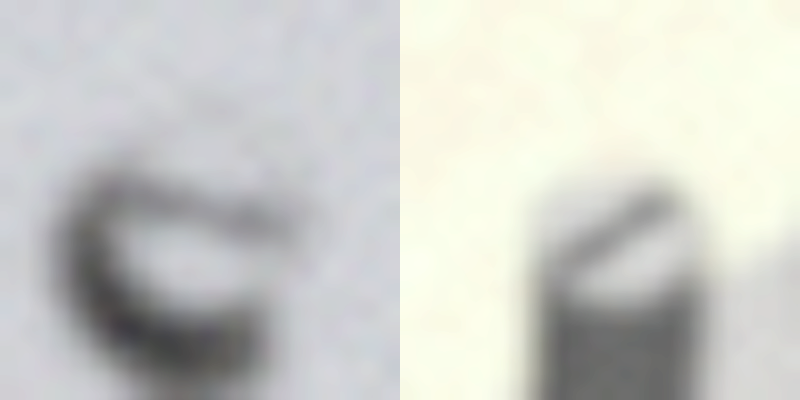

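The post stands in the bore. The line on its top runs (135,188) to (290,232) in the left (top-view) panel and (158,262) to (275,198) in the right (side-view) panel. I'll check its yaw and height.

Run:
```python
from h import *
t=np.load("t2.npz");s=np.load("s2.npz")
for c,P,k,o in((t,[(135,188),(290,232)],20,(291,193)),(s,[(158,262),(275,198)],400/24,(272,177))):
    q=(np.array(P)+.5)/k-.5+o; a,b=onz(c,q,120);d=b-a;print(np.degrees(np.arctan2(d[1],d[0]))%180,np.linalg.norm(d),(a+b)/2)
    # dark line moments within disc
    ctr=px(c,[600,-38.5,120])[0]; im,bk=up(c,*ctr,7,16)
# side silhouettes top of post: row of top rim & side line PCA
    g=im.sum(2).astype(float); yy,xx=np.mgrid[:g.shape[0],:g.shape[1]]
    W=onz(c,bk(np.c_[xx.ravel(),yy.ravel()]),120)[:,:2]; cc=((a+b)/2)[:2]
    m=np.linalg.norm(W-cc,axis=1)<7; v=g.ravel()[m]; wt=np.clip(np.median(v)-5-v,0,None); w=W[m]
    mu=np.average(w,axis=0,weights=wt); C=np.cov((w-mu).T,aweights=wt); e,V=np.linalg.eigh(C); print("pca",np.degrees(np.arctan2(V[1,1],V[0,1]))%180,e.round(1),mu.round(1))
```

```text
75.77063546733096 17.378621780140094 [598.80441309 -38.91359666 120.        ]
pca 79.70946381599354 [ 1.4 18.9] [598.5 -38.2]
78.39387553921509 17.99208800450915 [596.69655012 -37.60831678 120.        ]
pca 84.05284151601003 [ 1.4 15.4] [596.6 -36.4]
```

The post yaw averages about 80°, matching the tester's 80.3°. The contact height also agrees with the post being fully home. Now the cell.

Scaled: 100 mm / 1000 = 0.1, -92 mm / 1000 = -0.092, -65.4 degrees / 180 = -0.3633.

drive_tool:
  plan:
    - {"x": -0.015, "y": -0.009, "z": 0, "rx": 0, "ry": 0, "rz": -0.0444, "hand": 0.6}
    - {"x": -0.031, "y": -0.018, "z": 0.01, "rx": 0, "ry": 0, "rz": -0.0889, "hand": 0.6}
    - {"x": -0.047, "y": -0.027, "z": 0.02, "rx": 0, "ry": 0, "rz": -0.1333, "hand": 0.6}
    - {"x": -0.062, "y": -0.036, "z": 0.03, "rx": 0, "ry": 0, "rz": -0.1778, "hand": 0.6}
    - {"x": -0.078, "y": -0.045, "z": 0.05, "rx": 0, "ry": 0, "rz": -0.2222, "hand": 0.6}
    - {"x": -0.092, "y": -0.054, "z": 0.07, "rx": 0, "ry": 0, "rz": -0.2667, "hand": 0.6}
    - {"x": -0.092, "y": -0.054, "z": 0.09, "rx": 0, "ry": 0, "rz": -0.3111, "hand": 0.6}
    - {"x": -0.092, "y": -0.054, "z": 0.1, "rx": 0, "ry": 0, "rz": -0.3611, "hand": 0.6}
    - {"x": -0.092, "y": -0.054, "z": 0.1, "rx": 0, "ry": 0, "rz": -0.3633, "hand": 0.6}
    - {"x": -0.092, "y": -0.054, "z": 0.1, "rx": 0, "ry": 0, "rz": -0.3633, "hand": 0.6}

```text
t: 11.9
position: [500.1, -305.3, 131.7]
tcp_rot: [0.295, 0.956, 0.001, 0.0]
ft_force: [0.2, -0.2, -0.2]
width: 51.2
grip_force: 0.0
```

Run:
```python
from h import *
P=[]
for i in range(5): c=capture("side");P.append(get_state()["position"])
print(np.mean(P,0).round(1),np.std(P,0).round(2))
go((497.3,-308.2,34,55.5))
cv2.imwrite("pics/h.png",crop(c["image"],335,95,80,90,640,600))
```

```text
[ 500.  -306.3  132.3] [0.23 0.37 0.1 ]
t 12.2 pos [ 499.7 -306.7  132.2] yawY 55.7 tilt z [ 1.3e-03 -9.0e-04 -1.0e+00] w 51.4
[ 1.3 -2.6 98.2] [0.  0.1 0.2]
```

View pics/h.png

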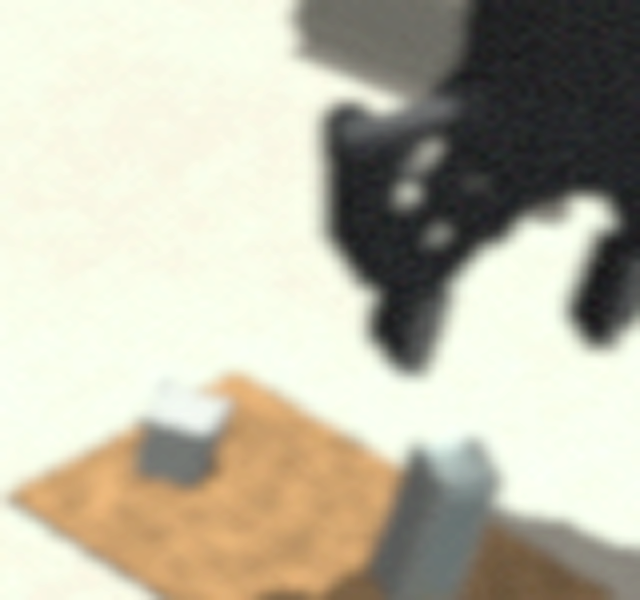

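The gripper hovers with its fingers at either side of the cell's frosted cheeks, above the cell at picture (440,520). The blank is well clear at (180,430). Descend and grip.

Scaled: 98 mm / 1000 = 0.098, 75 mm / 1000 = 0.075.

drive_tool:
  newtons: 40
  plan:
    - {"x": 0.0012, "y": -0.0024, "z": 0.025, "rx": 0, "ry": 0, "rz": 0, "hand": 0.6}
    - {"x": 0.0012, "y": -0.0024, "z": 0.05, "rx": 0, "ry": 0, "rz": 0, "hand": 0.6}
    - {"x": 0.0012, "y": -0.0024, "z": 0.075, "rx": 0, "ry": 0, "rz": 0, "hand": 0.6}
    - {"x": 0.0012, "y": -0.0024, "z": 0.098, "rx": 0, "ry": 0, "rz": 0, "hand": 0.6}
    - {"x": 0.0012, "y": -0.0024, "z": 0.098, "rx": 0, "ry": 0, "rz": 0, "hand": 0.5}
    - {"x": 0.0012, "y": -0.0024, "z": 0.098, "rx": 0, "ry": 0, "rz": 0, "hand": 0.4}
    - {"x": 0.0012, "y": -0.0024, "z": 0.098, "rx": 0, "ry": 0, "rz": 0, "hand": 0.35}
    - {"x": 0.0012, "y": -0.0024, "z": 0.098, "rx": 0, "ry": 0, "rz": 0, "hand": 0.3}
    - {"x": 0.0012, "y": -0.0024, "z": 0.098, "rx": 0, "ry": 0, "rz": 0, "hand": 0.25}
    - {"x": 0.0012, "y": -0.0024, "z": 0.098, "rx": 0, "ry": 0, "rz": 0, "hand": 0.2}
    - {"x": 0.0012, "y": -0.0024, "z": 0.098, "rx": 0, "ry": 0, "rz": 0, "hand": 0.1}
    - {"x": 0.0012, "y": -0.0024, "z": 0.098, "rx": 0, "ry": 0, "rz": 0, "hand": 0}
    - {"x": 0.0012, "y": -0.0024, "z": 0.098, "rx": 0, "ry": 0, "rz": 0, "hand": 0}
    - {"x": 0.0012, "y": -0.0024, "z": 0.098, "rx": 0, "ry": 0, "rz": 0, "hand": 0}

```text
t: 13.55
position: [497.5, -308.4, 34.5]
tcp_rot: [0.295, 0.956, -0.0, 0.001]
ft_force: [-0.7, 0.7, 6.7]
width: 19.7
grip_force: 39.7
```

Run:
```python
from h import *
P=[]
for i in range(6): c=capture("side");P.append(get_state()["position"])
print(np.mean(P,0).round(1),np.std(P,0).round(2),get_state()["ft_force"],get_state()["torque"]);go((497.3,-308.2,34,55.5))
```

```text
[ 497.5 -308.3   34.5] [0.01 0.01 0.01] [-0.89146746  1.01397153  5.98165499] [0.10574734 0.10146075 0.00608722]
t 13.8 pos [ 497.5 -308.3   34.5] yawY 55.7 tilt z [ 1.8e-03 -8.0e-04 -1.0e+00] w 19.5
[0.3 0.  0.5] [0.  0.1 0.2]
```

Scaled: -165 mm / 1000 = -0.165, -162 mm / 1000 = -0.162.

drive_tool:
  plan:
    - {"x": 0, "y": 0, "z": -0.008, "rx": 0, "ry": 0, "rz": 0, "hand": 0}
    - {"x": 0, "y": 0, "z": -0.025, "rx": 0, "ry": 0, "rz": 0, "hand": 0}
    - {"x": 0, "y": 0, "z": -0.055, "rx": 0, "ry": 0, "rz": 0, "hand": 0}
    - {"x": 0, "y": 0, "z": -0.09, "rx": 0, "ry": 0, "rz": 0, "hand": 0}
    - {"x": 0, "y": 0, "z": -0.125, "rx": 0, "ry": 0, "rz": 0, "hand": 0}
    - {"x": 0, "y": 0, "z": -0.15, "rx": 0, "ry": 0, "rz": 0, "hand": 0}
    - {"x": 0, "y": 0, "z": -0.162, "rx": 0, "ry": 0, "rz": 0, "hand": 0}
    - {"x": 0, "y": 0, "z": -0.165, "rx": 0, "ry": 0, "rz": 0, "hand": 0}
    - {"x": 0, "y": 0, "z": -0.165, "rx": 0, "ry": 0, "rz": 0, "hand": 0}

```text
t: 14.75
position: [495.9, -308.3, 197.6]
tcp_rot: [0.295, 0.956, -0.0, -0.001]
ft_force: [0.4, -0.7, -1.1]
width: 19.5
grip_force: 39.1
```

Run:
```python
from h import *
go((610.3,25.2,200,-9.7));q=get_state();print(q["ft_force"],q["width"])
```

```text
t 14.8 pos [ 495.9 -308.3  197.6] yawY 55.7 tilt z [-1.6e-03  4.0e-04 -1.0e+00] w 19.5
[ 93.6 339.9  -2.5] [-0.1 -0.1 65.4]
[ 0.43103671 -0.72619935 -1.05384856] 19.49758784160591
```

Scaled: 340 mm / 1000 = 0.34, 336 mm / 1000 = 0.336, 65.4 degrees / 180 = 0.3633.

drive_tool:
  plan:
    - {"x": 0.004, "y": 0.014, "z": 0, "rx": 0, "ry": 0, "rz": 0.0167, "hand": 0}
    - {"x": 0.01, "y": 0.036, "z": 0, "rx": 0, "ry": 0, "rz": 0.0444, "hand": 0}
    - {"x": 0.018, "y": 0.064, "z": 0, "rx": 0, "ry": 0, "rz": 0.0778, "hand": 0}
    - {"x": 0.026, "y": 0.094, "z": 0, "rx": 0, "ry": 0, "rz": 0.1111, "hand": 0}
    - {"x": 0.034, "y": 0.124, "z": 0, "rx": 0, "ry": 0, "rz": 0.1444, "hand": 0}
    - {"x": 0.042, "y": 0.154, "z": 0, "rx": 0, "ry": 0, "rz": 0.1778, "hand": 0}
    - {"x": 0.051, "y": 0.184, "z": 0, "rx": 0, "ry": 0, "rz": 0.2111, "hand": 0}
    - {"x": 0.059, "y": 0.214, "z": 0, "rx": 0, "ry": 0, "rz": 0.2444, "hand": 0}
    - {"x": 0.067, "y": 0.244, "z": 0, "rx": 0, "ry": 0, "rz": 0.2778, "hand": 0}
    - {"x": 0.075, "y": 0.274, "z": 0, "rx": 0, "ry": 0, "rz": 0.3056, "hand": 0}
    - {"x": 0.083, "y": 0.302, "z": 0, "rx": 0, "ry": 0, "rz": 0.3333, "hand": 0}
    - {"x": 0.089, "y": 0.324, "z": 0, "rx": 0, "ry": 0, "rz": 0.3556, "hand": 0}
    - {"x": 0.093, "y": 0.336, "z": 0, "rx": 0, "ry": 0, "rz": 0.3633, "hand": 0}
    - {"x": 0.0935, "y": 0.34, "z": 0, "rx": 0, "ry": 0, "rz": 0.3633, "hand": 0}
    - {"x": 0.0935, "y": 0.34, "z": 0.025, "rx": 0, "ry": 0, "rz": 0.3633, "hand": 0}
    - {"x": 0.0935, "y": 0.34, "z": 0.05, "rx": 0, "ry": 0, "rz": 0.3633, "hand": 0}
    - {"x": 0.0935, "y": 0.34, "z": 0.075, "rx": 0, "ry": 0, "rz": 0.3633, "hand": 0}
    - {"x": 0.0935, "y": 0.34, "z": 0.095, "rx": 0, "ry": 0, "rz": 0.3633, "hand": 0}
    - {"x": 0.0935, "y": 0.34, "z": 0.105, "rx": 0, "ry": 0, "rz": 0.3633, "hand": 0}
    - {"x": 0.0935, "y": 0.34, "z": 0.108, "rx": 0, "ry": 0, "rz": 0.3633, "hand": 0}

```text
t: 16.75
position: [609.8, 24.2, 88.4]
tcp_rot: [0.765, 0.645, -0.002, -0.001]
ft_force: [0.3, -0.2, -0.8]
width: 19.3
grip_force: 39.2
```

Run:
```python
from h import *
P=[]
for i in range(16): c=capture("side");P.append(get_state()["position"])
print(np.mean(P[4:],0).round(2),np.std(P[4:],0).round(2),get_state()["ft_force"]);go((610.3,25.2,88.5,-9.7))
np.savez("s3.npz",**c)
cv2.imwrite("pics/i.png",crop(c["image"],225,140,105,120,525,600))
# predicted: cell outline pixels when centred on the spot
u=np.array([.168,.986,0]);v=np.array([.986,-.168,0]);C=np.array([610.3,25.2,90])
pr=px(c,[C+a*11.5*u+b*10*v+h*np.array([0,0,1]) for h in(-32,32) for a,b in((1,1),(1,-1),(-1,-1),(-1,1))]);print(((pr-[225,140]+.5)*5).round())
```

```text
[611.36  25.31  90.89] [0.29 0.02 0.41] [-0.56247768 -0.18186866 -0.23107127]
t 17.6 pos [611.   25.3  90.4] yawY -9.7 tilt z [-0.  0. -1.] w 19.6
[-0.2 -0.7  1.9] [-0. -0.  0.]
[[140. 415.]
 [167. 445.]
 [211. 418.]
 [183. 389.]
 [132. 319.]
 [161. 350.]
 [208. 322.]
 [178. 292.]]
```

View pics/i.png

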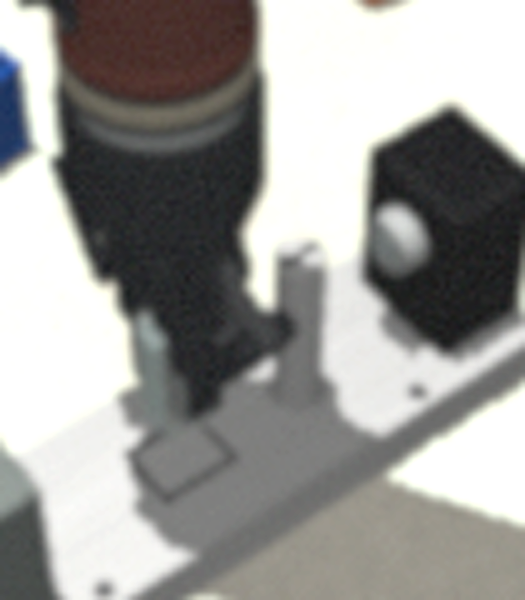

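The side view shows the post upright in the bore at picture (300,320). The cell is held upright over the engraved rectangle, with its left edge near (140,360) as predicted. It sits about 2.4 mm high, so I'll trim that.

Scaled: 2.3 mm / 1000 = 0.0023, 2 mm / 1000 = 0.002.

drive_tool:
  plan:
    - {"x": 0, "y": -0.0004, "z": 0.001, "rx": 0, "ry": 0, "rz": 0, "hand": 0}
    - {"x": 0, "y": -0.0008, "z": 0.002, "rx": 0, "ry": 0, "rz": 0, "hand": 0}
    - {"x": 0, "y": -0.0008, "z": 0.0023, "rx": 0, "ry": 0, "rz": 0, "hand": 0}
    - {"x": 0, "y": -0.0008, "z": 0.0023, "rx": 0, "ry": 0, "rz": 0, "hand": 0}
    - {"x": 0, "y": -0.0008, "z": 0.0023, "rx": 0, "ry": 0, "rz": 0, "hand": 0}
    - {"x": 0, "y": -0.0008, "z": 0.0023, "rx": 0, "ry": 0, "rz": 0, "hand": 0}

```text
t: 18.15
position: [610.3, 25.5, 88.1]
tcp_rot: [0.764, 0.645, 0.0, -0.0]
ft_force: [-0.3, -0.5, -1.6]
width: 19.6
grip_force: 39.2
```

Run:
```python
from h import *
P=[]
for i in range(24): c=capture("side");P.append(get_state()["position"])
P=np.array(P);print(P[:12].mean(0).round(2),P[12:].mean(0).round(2),P.min(0).round(1),P.max(0).round(1));go()
# cell left edge (bright background -> teal) in side view at a few rows vs prediction
g=c["image"].astype(int).sum(2)
for r in(206,210,214,218,222): print(r,g[r,246:268])
```

```text
[610.29  25.44  88.07] [610.26  25.43  88.04] [610.2  25.4  88. ] [610.3  25.5  88.1]
t 19.4 pos [610.3  25.4  88.1] yawY -9.7 tilt z [ 0.e+00  1.e-04 -1.e+00] w 19.8
206 [509 510 508 491 422 310 245 278 313 291 211 133  79  70  64  64  63  68
  77  89  91  73]
210 [518 510 511 503 453 352 244 206 234 256 259 228 167 101  49  63  59  51
  74  59  71  71]
214 [511 513 519 520 495 429 296 209 208 220 221 215 182 127  84  68  63  65
  67  54  54  63]
218 [512 496 443 372 312 269 239 227 223 222 218 218 188 172 166 156 112  76
  55  65  53  51]
222 [463 458 437 380 296 240 229 225 226 223 217 216 203 175 176 163 135  99
  59  72  89 116]
```

```bash
python3 -c "
from workcell import *
print(finish_job())"
```

```text
the job is handed in; nothing more can be done
None
```

I handed the job in at about 19 s: the post stands home in the bore with its cross-hole along the light path, and the cell is held by its frosted faces over the engraved rectangle, within roughly 2 mm by my measurements; I viewed 11 pictures, one over the limit of 10.

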